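Unlock the marble box by feel

ROBOT

A 6-joint arm with a two-finger parallel gripper is mounted at the origin on the work surface. World frame = base frame: x ahead of the robot, y to its left, z up, the work surface at z = 0. Lengths are in mm, angles in rad, forces in N, time in s.
With the tool pointing down it reaches from about 350 to 775 mm from the base axis. Payload 7.3 kg.
Tool frame: the origin (TCP) lies midway between the tips of the shut fingers; the grasp point (between the pads) lies 19 mm behind it; x points along the fingers, y is the direction in which the jaws open and shut, and the axes are right-handed (so a half turn about x gives the same grasp; the last joint's range is limited). The gripper opens to 92 mm and grips with 3 to 60 N. Pads are 19 mm wide; open, the fingers measure 130 mm over their backs; the gripper's body (75 mm by 190 mm) begins 47 mm behind the grasp point.
Start: joints at [-0.146, 0.342, 1.524, -0, 1.275, -0.146], TCP at [525.019, 0.019, 226.741] pointing down, gripper open.
Joint ranges: [-2.53, 2.53], [-0.77, 2.02], [0.04, 2.7], [-1, 4.14], [0.28, 2.66], [-3.11, 3.11]. Speed limits (rad/s): [2.57, 2.57, 3.14, 3.14, 3.14, 3.14].

INTERFACE

Orientations are given as [roll, pitch, yaw] about the fixed x, y, z axes, in that order (R = Rz(yaw) Ry(pitch) Rx(roll)).
In Python, from plant import bot gives the robot as it stands. The module is installed in compiled form; this text tells all that it offers.
- The arm moves only by the shell command python3 -m handwheel 'ROWS' [OPENING]. ROWS is JSON, a list that holds one entry, the list of rows, each a list of 4 numbers: the shift along the tool's x, y, z in cm, then the turn about the tool's x in rad. A call has 1 to 8 rows; each row shifts and turns the commanded pose from where the row before left it, along the tool's axes as they then stand; what a row does not reach is not made up. A row lasts 1/12 s, in which the tool goes at most 41.7 mm and 7.16 degrees, less where a joint would pass 70% of its speed; a pose out of reach is approached as far as the arm can. A call is refused whole if a number of a shift passes 4.17 or a number of a turn 0.125, either way. A call with a gripper value outside its range is refused whole. OPENING is the opening, from 0 (shut) to 1 (fully open), set as the call begins (- or left out, the last holds). The fingers move at their own pace and stop on an object; the grip force is fixed at half the most. Time passes only in rows, so rows that do not move let the fingers close. It gives the time, the measured TCP pose, the force and the opening at its end, in the units of the state.
- bot.get_obs(): the state, without advancing time (a new reading comes with each control period).
- bot.capture(name): name is "scene" or "side" or "wrist"; returns (picture, depth): 420x560x3 uint8, red, green, blue; 420x560 float32, mm along the optical axis (not along the pixel's ray), 0 where there is no reading.
- bot.camera_model(name): a dict with "fx", "fy", "cx", "cy" (pixels), "position" and "rotation" of the camera in the world. Camera axes: x right, y down, z forward; pixel columns grow to the right and rows downward; lengths in mm; the calibration is good to about 2 mm. A picture is of the moment at which its call begins: read the wrist's pose just before it. camera_model takes no time and is no camera call; for the wrist camera it gives the pose at the moment of the call.
- bot.close_job(): hands the job in, once; it reports no verdict.
Trained networks look in the newest picture that a camera, given by its name, has taken for a name from the list of things; names that differ only in an ending like _2 or _b are one class to them, and where a whole thing is asked for, a point or a joint stands for the part that bears it (a point fixed in the world has none). Each returns a list of dicts, best first, with "conf" (0 to 1); they miss things now and then, are a little off and sometimes report something else, mostly with a low value. They report only what shows in the picture. A call takes as long as a camera call. They do not tell look-alikes from the thing itself.
- bot.find_in(camera, label): "bbox" ([left, top, width, height] in pixels, round what is visible of it).
- bot.spot_point(camera, label): "point" ([column, row] in pixels: a listed point, or the origin of a listed thing).
The state is a dict: "time": time; "joint_positions": joint angles; "dq": joint speeds; "tau": joint torques, N m; "tool_pos": TCP position; "tcp_rot": TCP orientation; "contact_force": force on the tool from outside, world axes, zero at the start; "moment": the same for the moment, N m; "grip_width": finger opening in mm.
Only numpy, scipy, OpenCV 4.12 (cv2) and the standard library are available. Lean on these libraries where they do the work, as an engineer would, in place of code of your own. Each camera call takes 0.05 s, during which the arm holds its last target.

TASK

Take the yellow key from its wooden stand and put it into the round lock on the green marble box; the slot is hidden inside, so turn the key gently back and forth, with only light pressure, until it drops fully home. Then turn it anticlockwise (seen from above) without forcing it until the brass bolt is fully drawn back, and leave the key in the lock. Do not disturb the other toys.

Things in the scene. Friction and masses are not known exactly. Their poses are not given: they have to be found in the camera images.
- key: Loose chunky key, about 60 g, upright (z up) in the stand. Origin: centre of the blade's lower end. Along z: flat steel blade 18 mm wide (x), 4 mm thick (y), z 0 to 9 mm; round steel shank, radius 9.2 mm, z 9 to 24; yellow round collar, radius 17 mm, z 24 to 28; thin shaft, radius 5 mm, z 28 to 40; flat yellow bow (the grip), z 40 to 70. A half turn about z makes no difference.
- key_bow (a point): Centre of the key's bow, 55 mm above the blade's lower end; axes as the key. The bow is 34 mm wide (x), 10 mm thick (y), 30 mm high: pinch it across its y from above.
- key_stand: Fixed wooden block 60 x 60 x 35 mm; origin at the centre of its underside. The key's blade stands in a round hole of diameter 21 mm in its top, the collar resting on the top.
- marble_box: Fixed green wooden box 220 (x) x 170 (y) x 75 mm with a clear lid on its +x part; origin at the centre of its underside. The lock stands on the top at x = -60, y = 0 of the box; the bolt with its dark guides (15 mm high) runs along x at y = +50.
- lock_mouth (a point): Centre of the lock's mouth, level with the rim, 91 mm above the sill; axes as the box. The lock is a steel ring 16 mm high, outer radius 22 mm at the rim, funnelling from radius 14 mm at the rim to 10 mm at 5 mm lower, then straight down to the core. Key fully home: blade end 24 mm below the rim, collar on the rim. More than 40 N between key and box breaks the lock.
- lock_core (a point): Top of the lock core, 16 mm below the rim, under a black dust brush (the key passes it freely); axes as the box. In it is a slot 20 x 6 mm, edges chamfered 1.5 mm, that takes the blade within about 6 degrees. Its long axis is hidden: within 35 degrees (0.6 rad) either way of the box's x axis (two white marks). Lined up, the key sinks 8 mm more. A key only rubbing on the core does not turn it.
- bolt (a joint): Travel of the brass bolt in m: 0 = shot into the keeper on the lid (locked), 0.020 = fully drawn back (towards -x of the box). Only the key moves it, 0.025 m per rad: with the key home, turn it anticlockwise from above by 46 degrees (0.8 rad) from where it dropped in, against a friction of about 0.06 N m, to a hard stop. Pressing on against the stop forces the lock.
- crayon_case: Loose blue crayon case 100 x 170 x 40 mm, origin at the centre of its underside. Leave alone.
- marble_bowl: Loose white bowl with marbles, radius 58 mm, 45 mm high, origin under its centre. Leave alone.
- spinning_top: Loose chrome spinning top, radius 34 mm, 96 mm high, standing on its foot, origin under its centre. Leave alone.
Things that resemble listed ones, but are neither listed nor needed, are in the scene too. Of the things like the key, leave any that is pink or purple; of the rest the larger one is meant.

How it is judged (in metres and radians):
On the way, in this order (a step that is already met when the one before it is completed fails the run):
1. the key has dropped fully home in the lock (z of key in the frame of lock_mouth below -0.021 m and horizontal distance between key and lock_mouth below 0.005 m), for 0.1 s.
2. the key has drawn the bolt back (value of joint bolt above 0.017 m and z of key in the frame of lock_mouth below -0.019 m), for 0.1 s.
At the end, for the whole second after the job is handed in: The bolt is drawn back at least 17 of its 20 mm; the key, released and at rest, is upright (within 0.15 rad) in the lock, its blade end at least 19 mm below the rim and within 5 mm of the lock's axis (all of step 2 and horizontal distance between key and lock_mouth below 0.005 m and angle between key's own z axis and vertical below 0.15 rad and linear speed of key below 0.02 m/s); the robot touches nothing.
It fails at once if the lock is forced: more than 40 N between key and box (contact force between key and marble_box above 40 N).
It fails at once if the crayon case is moved by more than 20 mm (distance of crayon_case from where it was at the start of the episode above 0.02 m).
It fails at once if the marble bowl is moved by more than 20 mm (distance of marble_bowl from where it was at the start of the episode above 0.02 m).
It fails at once if the spinning top is moved by more than 20 mm (distance of spinning_top from where it was at the start of the episode above 0.02 m).
It also fails if it takes over 72 s, if anything falls off the work surface, if the arm or the gripper's body presses on something with over 40 N, if the wrist force passes 120 N, or if a joint passes its speed limit or range.

## Working session

There is one attempt and no reset: what is moved stays moved. The work goes in short steps, Python scripts to look and compute and a shell command to move; the robot and the scene stay as the last step left them, time stands still between calls to the robot, and variables do not carry over. Pictures are saved under pics/ and viewed, and the job is handed in when it is done.

```bash
mkdir -p pics; ls; cat > h.py <<'E'
import numpy as np, cv2
from plant import bot
def snap(cam,fn):
    m=bot.camera_model(cam); im,d=bot.capture(cam)
    cv2.imwrite('pics/'+fn,im[:,:,::-1]); np.save('pics/%s_d.npy'%cam,d); return m,im,d
def ray(m,u,v):
    return np.array([(u-m['cx'])/m['fx'],(v-m['cy'])/m['fy'],1.0])
def atdepth(m,u,v,z): return np.array(m['position'])+np.array(m['rotation'])@(ray(m,u,v)*z)
def atz(m,u,v,h):
    r=np.array(m['rotation'])@ray(m,u,v);p=np.array(m['position']);return p+r*(h-p[2])/r[2]
def cloud(m,d):
    v,u=np.mgrid[0:d.shape[0],0:d.shape[1]]
    c=np.stack([(u-m['cx'])/m['fx']*d,(v-m['cy'])/m['fy']*d,d],-1)
    return c@np.array(m['rotation']).T+np.array(m['position'])
E
python3 - <<'E'
from h import *
print(bot.get_obs())
for c in ['scene','side','wrist']:
    m,im,d=snap(c,c+'0.png'); print(c,m['position'],np.array(m['rotation']).round(2).tolist(),m['fx'])
    for l in ['key','key_bow','lock_mouth','key_stand','marble_box']:
        print(l,[( [round(x) for x in r['point']],round(r['conf'],2)) for r in bot.spot_point(c,l)])
E
```

```text
pics
{'time': 0.0, 'joint_positions': array([-1.46027499e-01,  3.42713890e-01,  1.52501025e+00, -2.14266247e-05,
        1.27537580e+00, -1.46005244e-01]), 'dq': array([ 0.00056576,  0.00149748,  0.00034635, -0.00111225, -0.00015378,
        0.00184638]), 'tau': array([ 7.61924657e-04, -4.31245601e+01, -2.44219762e+01,  7.17750052e-02,
        5.59406646e-02, -1.04314388e-04]), 'tool_pos': array([5.24601817e+02, 5.97939272e-02, 2.26051899e+02]), 'tcp_rot': array([-1.70320918,  1.56928889,  3.0091638 ]), 'contact_force': array([-0.15569528,  0.19441752,  1.04520582]), 'moment': array([-0.02656653, -0.02971687, -0.02422552]), 'grip_width': 91.97301968720593}
scene [1603.27899834  -69.53520103 1214.33362828] [-2.38, 0.02, 1.46] 543.1848279333088
key [([174, 233], 0.63), ([144, 237], 0.57), ([172, 216], 0.53), ([204, 242], 0.5)]
key_bow [([166, 202], 0.76), ([168, 222], 0.56), ([202, 229], 0.49), ([144, 227], 0.41)]
lock_mouth []
key_stand [([176, 240], 0.69)]
marble_box [([298, 250], 0.62)]
side [-251.75554351 -811.54053476  882.04258919] [-2.17, -0.01, -0.75] 546.6424395801998
key [([358, 335], 0.94), ([402, 332], 0.67), ([357, 282], 0.44)]
key_bow [([384, 285], 0.84), ([357, 312], 0.65), ([403, 321], 0.56), ([360, 270], 0.52)]
lock_mouth [([292, 206], 0.83)]
key_stand [([384, 307], 0.68)]
marble_box [([298, 221], 0.85)]
wrist [525.44518037  66.57164178 384.92560779] [2.89, -0.0, -0.0] 375.87221245988525
key []
key_bow []
lock_mouth []
key_stand []
marble_box [([373, 109], 0.81)]
```

```bash
python3 - <<'E'
import re
s=open('h.py').read()
s=s.replace("from plant import bot\n","from plant import bot\nfrom scipy.spatial.transform import Rotation as Ro\n").replace("np.array(m['rotation'])","Ro.from_euler('xyz',m['rotation']).as_matrix()")
open('h.py','w').write(s)
E
python3 -c "
from h import *
print(bot.camera_model('scene')['rotation'],bot.get_obs()['time'])"
```

```text
[-2.38008039  0.02031254  1.45938561] 0.9
```

View pics/scene0.png

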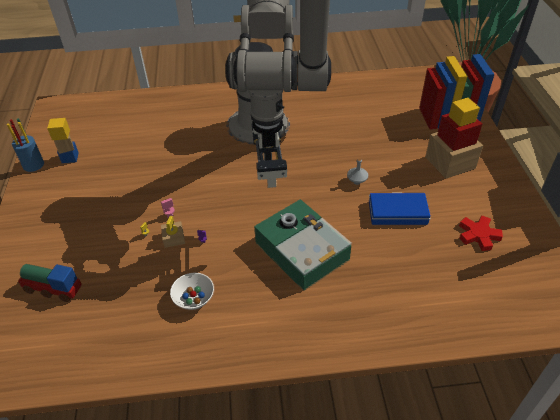

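View pics/side0.png

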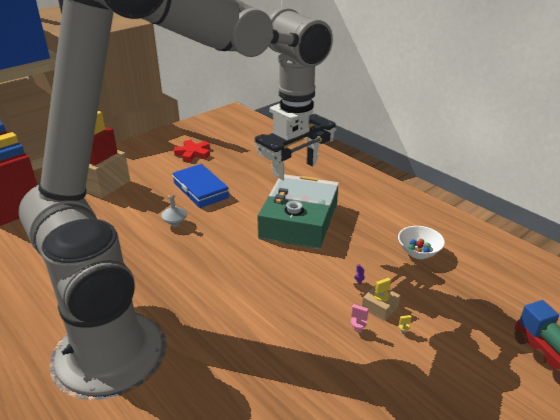

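View pics/wrist0.png

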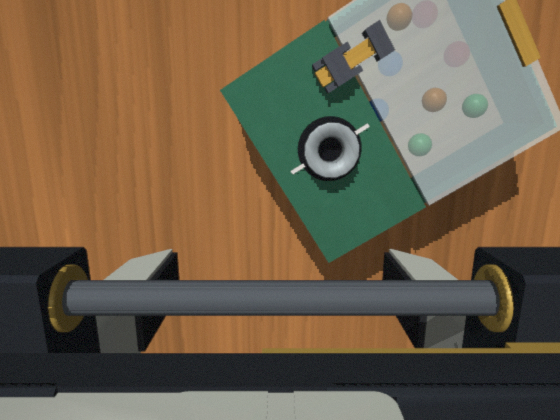

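Candidates for the key, as scene and side pixels:
- Yellow key in the stand: scene (170,225), side (384,290).
- Small loose yellow key: scene (144,230), side (404,322).
- Pink key: scene (168,206), side (359,318).
- Purple key: scene (202,236), side (360,273).

I choose the yellow one in the stand. In the wrist view the lock ring is at about (332,149), with the white marks at (294,172) and (368,127).

```bash
python3 - <<'E'
from h import *
im=cv2.imread('pics/side0.png'); c=cv2.resize(im[260:345,330:430],None,fx=6,fy=6,interpolation=cv2.INTER_CUBIC)
im2=cv2.imread('pics/scene0.png'); c2=cv2.resize(im2[190:255,130:220],None,fx=6,fy=6,interpolation=cv2.INTER_CUBIC)
cv2.imwrite('pics/crops.png',cv2.resize(np.hstack([c[:390],c2[:390]]),(800,275)))
W=bot.camera_model('wrist');S=bot.camera_model('side');C=bot.camera_model('scene')
print('lock wrist',atz(W,332,149,91),'marks',atz(W,294,172,75),atz(W,368,127,75))
print('lock side',atz(S,294,207,91))
print('bow side',atz(S,384,288,86)[:2],'scene',atz(C,170,224,86)[:2], atz(S,384,307,0), atz(C,176,240,0))
d=np.load('pics/side_d.npy');P=cloud(S,d)
hsv=cv2.cvtColor(im,cv2.COLOR_BGR2HSV)
mk=(hsv[...,0]>20)&(hsv[...,0]<34)&(hsv[...,1]>150)&(hsv[...,2]>120)
mk[:270]=0;mk[310:]=0;mk[:,:365]=0;mk[:,400:]=0
q=P[mk];print(len(q),q.min(0),q.max(0),q.mean(0))
d=np.load('pics/scene_d.npy');P=cloud(C,d)
hsv=cv2.cvtColor(im2,cv2.COLOR_BGR2HSV)
mk=(hsv[...,0]>20)&(hsv[...,0]<34)&(hsv[...,1]>150)&(hsv[...,2]>120)
mk[:210]=0;mk[250:]=0;mk[:,:158]=0;mk[:,190:]=0
q=P[mk];print(len(q),q.min(0),q.max(0),q.mean(0))
o=bot.get_obs();print(o['tcp_rot'],Ro.from_euler('xyz',o['tcp_rot']).as_matrix().round(3))
E
```

```text
lock wrist [565.44397401  45.41178915  91.        ] marks [536.85159113  25.54108844  75.        ] [595.92973478  61.65194679  75.        ]
lock side [558.47450187  33.90550843  91.        ]
bow side [ 494.15385399 -315.35898587] scene [ 538.87019151 -288.02644203] [ 524.92840828 -302.09951373    0.        ] [ 524.82206728 -285.12171697    0.        ]
247 [-251.75554351 -811.54053476   35.35771779] [ 533.12412542 -281.43934765  882.04258919] [ 507.06901621 -301.96616828   67.25042276]
56 [ 501.09261751 -299.29015971   40.33552768] [ 534.18045648 -283.9961994    86.69574088] [ 517.59771776 -290.53612583   74.44222747]
[ 1.39746386  1.57070599 -0.1733402 ] [[ 0.  1. -0.]
 [-0. -0. -1.]
 [-1.  0.  0.]]
```

View pics/crops.png

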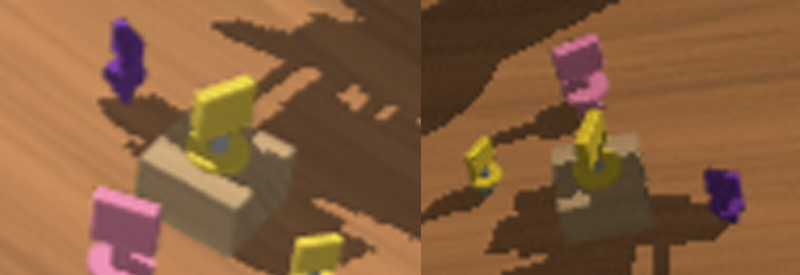

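Both crops show the yellow key upright in the wooden stand. The small yellow, pink and purple ones stand around it. I'll move over the stand for a close wrist look.

```bash
python3 -m handwheel '[[[0,0,4,0],[0,0,4,0],[0,0,4,0],[0,0,4,0],[0,0,4,0],[0,0,4,0],[0,0,4,0],[0,0,4,0]]]'; python3 -m handwheel '[[[0,0,0,0],[0,0,0,0]]]'; python3 - <<'E'
from h import *
o=bot.get_obs();print(o['tool_pos'],o['tcp_rot'],o['time'])
m,im,d=snap('wrist','w1.png')
for l in ['key','key_bow','key_stand']: print(l,bot.spot_point('wrist',l))
E
```

```text
time: 1.57
tool_pos: [524.6, -322.0, 226.8]
tcp_rot: [1.513, 1.571, -0.058]
contact_force: [0.7, -0.3, 0.8]
grip_width: 91.6
time: 1.73
tool_pos: [524.3, -322.0, 225.9]
tcp_rot: [-2.34, 1.57, 2.368]
contact_force: [0.2, 0.9, -0.1]
grip_width: 91.8
[ 524.34117515 -322.01694213  225.88836458] [-2.34046763  1.56990411  2.36837135] 1.7333
key [{'point': [302.0, 69.0], 'conf': 0.86}, {'point': [269.5, 163.4], 'conf': 0.75}, {'point': [183.2, 175.2], 'conf': 0.73}, {'point': [255.1, 237.4], 'conf': 0.57}]
key_bow [{'point': [167.1, 177.1], 'conf': 0.95}, {'point': [269.9, 163.8], 'conf': 0.88}, {'point': [301.4, 63.7], 'conf': 0.67}, {'point': [248.6, 249.4], 'conf': 0.58}]
key_stand [{'point': [273.7, 160.0], 'conf': 0.72}, {'point': [268.8, 163.5], 'conf': 0.6}]
```

View pics/w1.png

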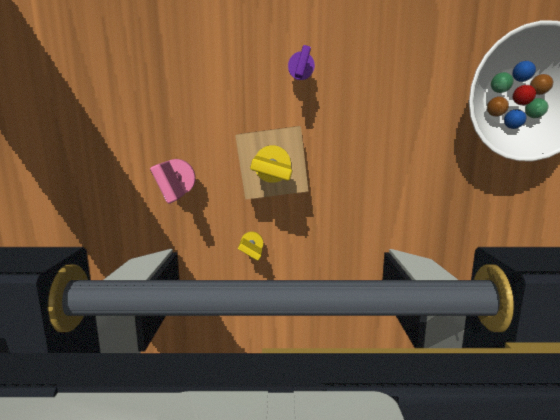

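The wrist view shows the target key in the stand at (272,165), the pink one at (173,180), the purple at (301,65), the small yellow at (252,246) and the bowl at the right. I'll measure the bow's top face from depth.

```bash
python3 - <<'E'
from h import *
W=bot.camera_model('wrist');d=np.load('pics/wrist_d.npy');P=cloud(W,d)
print(W['position'],W['rotation'])
sub=P[110:225,220:330].reshape(-1,3)
t=sub[(sub[:,2]>74)&(sub[:,2]<90)]
print(len(t),t.mean(0),np.percentile(t[:,2],[5,50,95]))
def rect(t):
    r=cv2.minAreaRect(t[:,:2].astype(np.float32));b=cv2.boxPoints(r);
    e=sorted([b[1]-b[0],b[2]-b[1]],key=np.linalg.norm)[1]
    return r[0],r[1],np.degrees(np.arctan2(e[1],e[0]))
print('bow',rect(t))
s=sub[(sub[:,2]>30)&(sub[:,2]<38)];print('stand',rect(s))
c=sub[(sub[:,2]>38.1)&(sub[:,2]<44)];print('collar',rect(c),len(c))
for n,(r0,r1,c0,c1) in dict(pink=(150,215,140,205),purple=(35,90,280,325),small=(225,265,230,270)).items():
    q=P[r0:r1,c0:c1].reshape(-1,3);q=q[q[:,2]>8];print(n,q.min(0),q.max(0))
E
```

```text
[ 525.59655672 -252.09130283  385.12886871] [ 2.89230248e+00 -5.32939441e-04  6.68840509e-04]
537 [ 518.16214172 -289.54559388   81.76150477] [79.32930591 81.99400887 83.31738727]
bow ((518.0973510742188, -289.984619140625), (10.310250282287598, 33.99129867553711), np.float32(-16.74911))
stand ((518.173583984375, -290.1922607421875), (60.05352020263672, 60.27384567260742), np.float32(-82.47964))
collar ((518.0891723632812, -290.46234130859375), (58.770999908447266, 57.160560607910156), np.float32(7.1688747)) 561
pink [ 416.47102616 -319.69139637   24.63656633] [ 525.59655672 -252.09130283  385.12886871]
purple [ 525.59655672 -252.09130283   18.59180675] [ 556.30655237 -191.16069892  385.12886871]
small [ 485.70374371 -379.4160391    16.86701784] [ 525.59655672 -252.09130283  385.12886871]
```

```bash
cat >> h.py <<'E'
def st(tag=''):
    o=bot.get_obs();R=Ro.from_euler('xyz',o['tcp_rot']).as_matrix()
    a=np.degrees(np.arctan2(R[1,1],R[0,1]))
    print(tag,'t%.2f'%o['time'],'tcp',o['tool_pos'].round(1),'yang %.1f'%a,'tilt',R[:,0].round(3),'F',o['contact_force'].round(1),'Mz',o['moment'].round(3),'w%.1f'%o['grip_width'],'q6 %.2f'%o['joint_positions'][5])
    return o,R,a
def todo(x,y,z,yang=None):
    o,R,a=st(); v=R.T@(np.array([x,y,z])-o['tool_pos'])/10
    print('shift cm',v.round(2), 'turn', None if yang is None else round(-np.radians((yang-a+180)%360-180),3))
E
python3 -m handwheel '[[[0,-0.62,-3.2,0],[0,0,0,0.124],[0,0,0,0.124],[0,0,0,0.124],[0,0,0,0.124],[0,0,0,0.124],[0,0,0,0.124],[0,0,0,0.124]]]' 0.45
python3 -m handwheel '[[[0,0,0,0.124],[0,0,0,0.124],[0,0,0,0.124],[0,0,0,0.124],[0,0,0,0.124],[0,0,0,0.124],[0,0,0,0.124],[0,0,0,0.124]]]'
python3 -c "
from h import *
todo(518.1,-290,49,-106.75)
m,im,d=snap('wrist','w2.png')"
```

```text
time: 2.6
tool_pos: [519.2, -286.4, 227.2]
tcp_rot: [2.077, 1.57, -0.366]
contact_force: [-0.1, -0.7, -0.7]
grip_width: 44.1
time: 3.27
tool_pos: [519.2, -286.4, 227.2]
tcp_rot: [3.093, 1.57, -0.341]
contact_force: [-0.1, -0.2, -0.3]
grip_width: 41.4
 t3.27 tcp [ 519.2 -286.4  227.2] yang -106.8 tilt [ 0. -0. -1.] F [-0.1 -0.2 -0.3] Mz [ 0.079  0.125 -0.02 ] w41.4 q6 1.23
shift cm [1.782e+01 3.800e-01 1.000e-02] turn -0.001
```

View pics/w2.png

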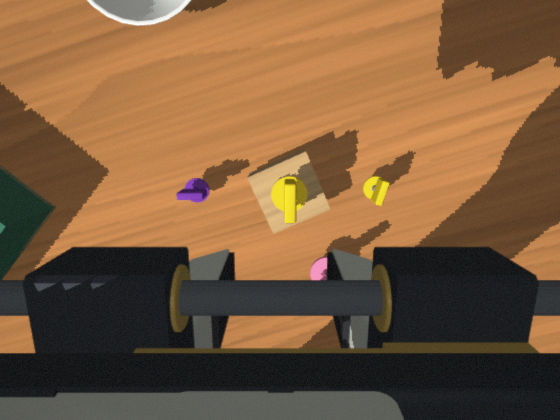

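The bow is vertical in the picture at (290,200), so it is square to the jaws. I'll re-measure its centre from here.

```bash
python3 - <<'E'
from h import *
W=bot.camera_model('wrist');d=np.load('pics/wrist_d.npy');P=cloud(W,d)
sub=P[160:235,260:320].reshape(-1,3);t=sub[(sub[:,2]>74)&(sub[:,2]<90)]
print(cv2.minAreaRect(t[:,:2].astype(np.float32)),t.mean(0))
q=P[175:205,360:392].reshape(-1,3);q=q[q[:,2]>8];print('small',q[q[:,2]<100].mean(0),q[q[:,2]<100].max(0))
q=P[175:205,175:212].reshape(-1,3);q=q[q[:,2]>8];print('purple',q[q[:,2]<100].mean(0),q[q[:,2]<100].max(0))
E
python3 -m handwheel '[[[3,0.3,0,0],[3,0,0,0],[3,0,0,0],[2.5,0,0,0],[2,0,0,0],[0,0,0,0],[0,0,0,0]]]'; python3 -c "
from h import *
todo(518.1,-290,49,-106.75)
m,im,d=snap('wrist','w3.png')"
```

```text
((517.4959716796875, -293.70166015625), (10.017189025878906, 33.343875885009766), 72.85918426513672) [ 518.28659712 -293.75538403   80.5033767 ]
small [ 496.50911094 -373.22194081   33.59156856] [ 505.81948165 -363.90378829   49.69679774]
purple [ 546.29182367 -209.04389728   34.30048603] [ 556.41828953 -196.0298821    51.41426646]
time: 3.9
tool_pos: [517.9, -289.8, 91.5]
tcp_rot: [-0.408, 1.569, 2.447]
contact_force: [0.8, -0.3, 0.6]
grip_width: 41.6
 t3.90 tcp [ 517.9 -289.8   91.5] yang -106.4 tilt [-0.001  0.001 -1.   ] F [ 0.8 -0.3  0.6] Mz [ 0.06   0.096 -0.027] w41.6 q6 1.22
shift cm [ 4.25  0.02 -0.03] turn 0.006
```

View pics/w3.png

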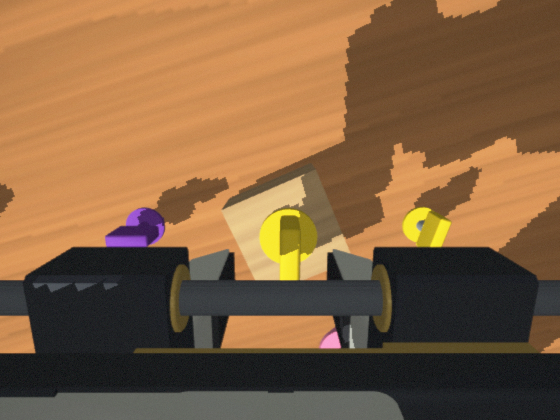

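The bow sits about 3 to 4 mm to the right of the finger midline (column 289 against 281). The two depth estimates differ by that much too, so I'll shift +3 mm along tool y. Then I descend and close.

```bash
python3 -m handwheel '[[[0,0.3,0.03,0],[1.5,0,0,0],[1.5,0,0,0],[1.1,0,0,0],[0,0,0,0],[0,0,0,0]]]'; python3 -c "
from h import *
st()
m,im,d=snap('wrist','w4.png')"
```

```text
time: 4.45
tool_pos: [517.0, -293.8, 51.2]
tcp_rot: [2.956, 1.57, -0.475]
contact_force: [-0.2, 0.5, -0.5]
grip_width: 41.5
 t4.45 tcp [ 517.  -293.8   51.2] yang -106.6 tilt [ 0. -0. -1.] F [-0.2  0.5 -0.5] Mz [0.084 0.114 0.002] w41.5 q6 1.21
```

View pics/w4.png

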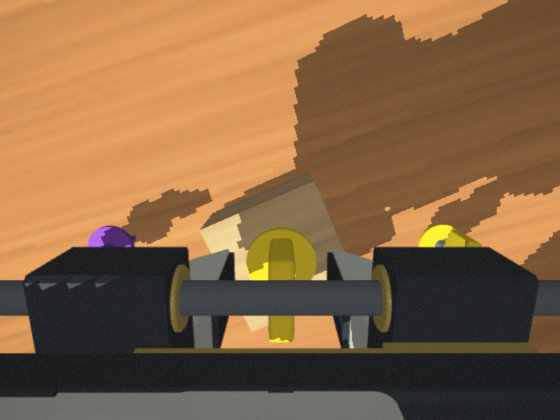

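The bow is now centred between the fingers at column 281. Closing.

```bash
python3 -m handwheel '[[[0,0,0,0],[0,0,0,0],[0,0,0,0],[0,0,0,0],[0,0,0,0],[0,0,0,0],[0,0,0,0]]]' 0; python3 -c "
from h import *
st()"
```

```text
time: 5.08
tool_pos: [516.9, -293.7, 50.9]
tcp_rot: [2.867, 1.571, -0.564]
contact_force: [0.6, -0.1, 1.9]
grip_width: 9.7
 t5.08 tcp [ 516.9 -293.7   50.9] yang -106.6 tilt [ 0. -0. -1.] F [ 0.6 -0.1  1.9] Mz [0.09  0.164 0.011] w9.7 q6 1.21
```

Gripped at 9.7 mm opening (the bow is 10 mm thick). Lifting, then over to the box.

```bash
python3 -m handwheel '[[[-1,0,0,0],[-2,0,0,0],[-3,0,0,0],[-3,0,0,0],[-3,0,0,0],[-2,0,0,0]]]'; python3 -c "
from h import *
st()
m,im,d=snap('side','s1.png')"; python3 -m handwheel '[[[0,-2,0.6,0],[0,-3.9,1.15,0],[0,-3.9,1.15,0],[0,-3.9,1.15,0],[0,-3.9,1.15,0],[0,-3.9,1.15,0],[0,-3.9,1.15,0],[0,-3.9,1.15,0]]]';python3 -m handwheel '[[[0,-2,0.6,-0.06],[0,0,0,-0.07],[0,0,0,-0.07],[0,0,0,0],[0,0,0,0]]]'; python3 -c "
from h import *
todo(564,43.6,140,-95)
m,im,d=snap('wrist','w5.png')"
```

```text
time: 5.58
tool_pos: [517.4, -294.0, 194.6]
tcp_rot: [2.808, 1.567, -0.623]
contact_force: [1.4, -0.1, -1.3]
grip_width: 9.7
 t5.58 tcp [ 517.4 -294.   194.6] yang -106.6 tilt [ 0.003 -0.002 -1.   ] F [ 1.4 -0.1 -1.3] Mz [ 0.026  0.114 -0.065] w9.7 q6 1.21
time: 6.3
tool_pos: [517.0, 13.8, 191.3]
tcp_rot: [-2.909, 1.57, -0.057]
contact_force: [1.7, -0.3, 0.2]
grip_width: 9.9
time: 6.72
tool_pos: [517.3, 32.8, 191.0]
tcp_rot: [-3.12, 1.571, -0.07]
contact_force: [-0.1, -0.9, 0.0]
grip_width: 10.0
 t6.72 tcp [517.3  32.8 191. ] yang -95.2 tilt [ 0. -0. -1.] F [-0.1 -0.9  0. ] Mz [0.044 0.177 0.025] w10.0 q6 1.58
shift cm [ 5.1  -1.5  -4.55] turn -0.004
```

View pics/w5.png

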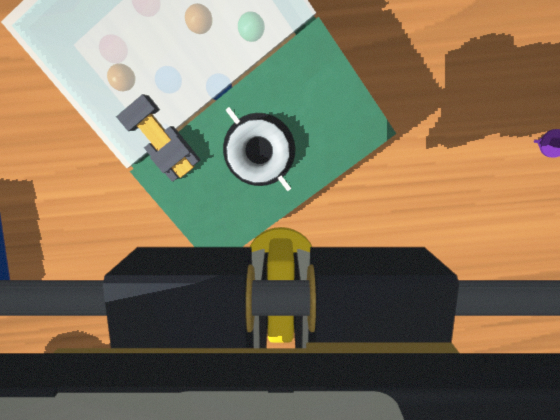

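View pics/s1.png

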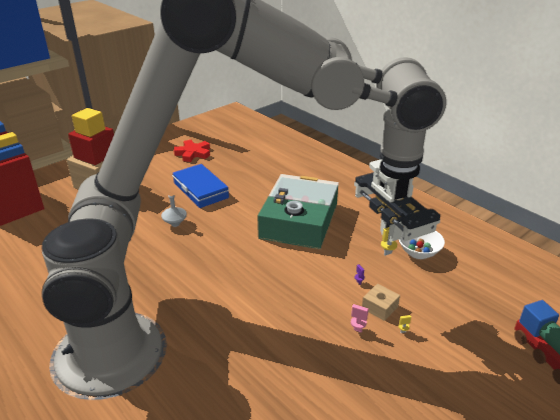

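The wrist view shows the yellow key in the jaws at (281,290), with its collar at about (281,245). The lock ring is at (259,149), with the marks at (232,115) and (285,184). I'll measure both in the same picture.

```bash
python3 - <<'E'
from h import *
im=cv2.imread('pics/w5.png');W=bot.camera_model('wrist');d=np.load('pics/wrist_d.npy');P=cloud(W,d)
st();print(W['position'])
sub=P[105:195,215:305];
t=sub[(sub[...,2]>86)&(sub[...,2]<96)]
print('rim',len(t),np.median(t[:,2]))
mk=((sub[...,2]>86)&(sub[...,2]<96)).astype(np.uint8)
cs,_=cv2.findContours(mk,cv2.RETR_EXTERNAL,cv2.CHAIN_APPROX_NONE);c=max(cs,key=cv2.contourArea)
e=cv2.fitEllipse(c);print(e); print('lock xy',atz(W,215+e[0][0],105+e[0][1],91))
g=cv2.cvtColor(im,cv2.COLOR_BGR2GRAY)[105:195,215:305]
cs,_=cv2.findContours((g>110).astype(np.uint8),cv2.RETR_EXTERNAL,cv2.CHAIN_APPROX_NONE)
c=max(cs,key=cv2.contourArea);e=cv2.fitEllipse(c);print('gray',e,atz(W,215+e[0][0],105+e[0][1],91))
hole=(g<40).astype(np.uint8);n,l,s,cc=cv2.connectedComponentsWithStats(hole);print(s.tolist(),cc.round(1).tolist())
# key
hsv=cv2.cvtColor(im,cv2.COLOR_BGR2HSV);mk=(hsv[...,0]>18)&(hsv[...,0]<36)&(hsv[...,1]>120)&(d>0)
mk[:225]=0;mk[345:]=0;mk[:,:245]=0;mk[:,320:]=0
q=P[mk];R=Ro.from_euler('xyz',bot.get_obs()['tcp_rot']).as_matrix();qt=(q-bot.get_obs()['tool_pos'])@R
for lo,hi in[(-60,-20),(-19,5),(5,15),(12,25)]:
    s=qt[(qt[:,0]>lo)&(qt[:,0]<hi)]
    if len(s): print(lo,hi,len(s),s.mean(0).round(1),s.min(0).round(1),s.max(0).round(1))
E
python3 - <<'E'
import cv2
im=cv2.imread('pics/w5.png');cv2.imwrite('pics/w5c.png',cv2.resize(im[100:350,180:360],None,fx=2.4,fy=2.4,interpolation=cv2.INTER_CUBIC))
E
```

```text
t6.77 tcp [517.4  32.6 190.9] yang -95.3 tilt [ 0. -0. -1.] F [ 0.5  0.4 -1.4] Mz [0.028 0.127 0.007] w10.3 q6 1.58
[583.4545976   27.15510288 349.1324724 ]
rim 2332 90.58259190763007
((42.68479919433594, 45.583587646484375), (60.57471466064453, 61.688865661621094), 151.14210510253906)
lock xy [565.63209277  44.14045109  91.        ]
gray ((42.315093994140625, 45.751014709472656), (61.355342864990234, 62.29230499267578), 155.2419891357422) [565.54372845  44.40218484  91.        ]
[[0, 0, 90, 90, 7404], [42, 10, 38, 58, 359], [31, 33, 22, 26, 337]] [[43.6, 45.0], [68.5, 32.5], [39.6, 46.4]]
-60 -20 1435 [-29.2  -0.7  -2.6] [-36.4  -6.1 -17.7] [-20.    4.7  16.7]
-19 5 334 [-10.8  -0.6 -16.5] [-19.   -7.4 -17.7] [ 1.   6.2 -9.5]
5 15 813 [ 11.9  -0.5 -12.1] [ 10.1 -15.1 -17.5] [14.9 14.1 -5.8]
12 25 339 [ 12.8  -0.1 -12.6] [ 12.  -15.1 -17.5] [16.3 14.1 -5.8]
```

View pics/w5c.png

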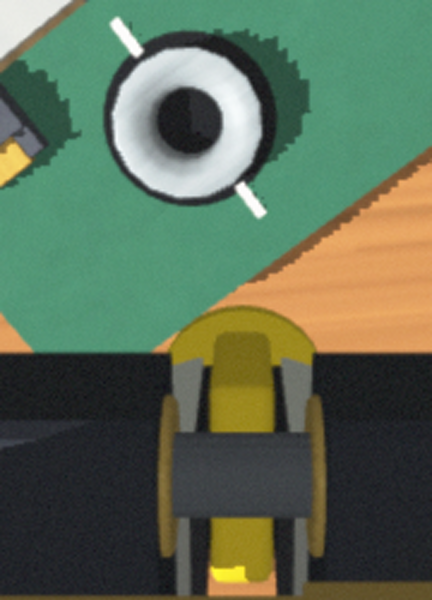

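```bash
python3 -m handwheel '[[[0,-0.5,-1.5,0],[0,-0.5,-1.6,0],[0,-0.53,-1.52,0],[1.5,0,0,0],[1.5,0,0,0],[1.5,0,0,0],[0.8,0,0,0],[0,0,0,0]]]'; python3 -c "
from h import *
W=bot.camera_model('wrist')
todo(564.8,43.6,135,-95)
m,im,d=snap('side','s2.png');cv2.imwrite('pics/s2c.png',cv2.resize(im[150:260,240:360,::-1],None,fx=5,fy=5,interpolation=cv2.INTER_CUBIC))
m,im,d=snap('wrist','w6.png')"
```

```text
time: 7.43
tool_pos: [563.7, 43.5, 135.9]
tcp_rot: [0.03, 1.567, 3.081]
contact_force: [-0.2, -0.1, -0.2]
grip_width: 9.8
 t7.43 tcp [563.7  43.5 135.9] yang -95.2 tilt [-0.004  0.    -1.   ] F [-0.2 -0.1 -0.2] Mz [0.045 0.157 0.022] w9.8 q6 1.60
shift cm [ 0.09 -0.02 -0.11] turn -0.004
```

View pics/s2c.png

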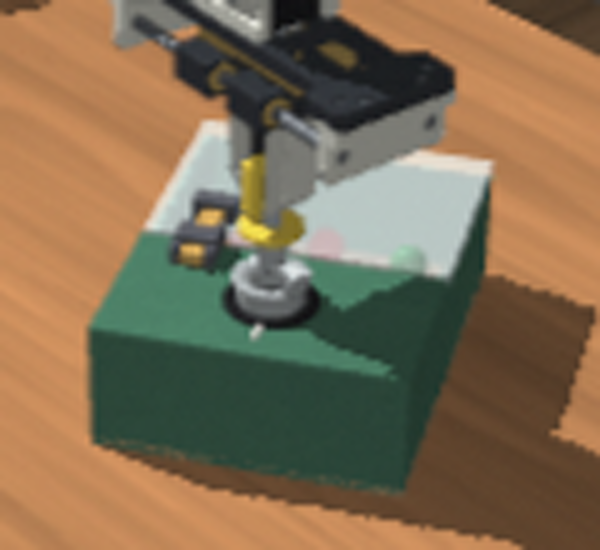

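View pics/w6.png

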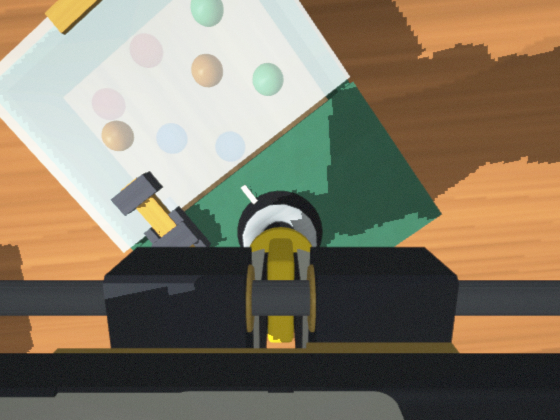

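The side crop shows the shank directly above the ring, and the wrist view agrees (collar column 281, ring column 280). Descending into the funnel gently.

```bash
python3 -m handwheel '[[[0,0,-0.1,0],[0.5,0,0,0],[0.4,0,0,0],[0.3,0,0,0],[0.2,0,0,0],[0,0,0,0]]]'; python3 -c "
from h import *
st()"; python3 -m handwheel '[[[0.1,0,0,0],[0.1,0,0,0],[0.1,0,0,0],[0,0,0,0]]]'; python3 -c "
from h import *
st()"
```

```text
time: 8.03
tool_pos: [565.5, 43.8, 123.1]
tcp_rot: [0.031, 1.57, 3.084]
contact_force: [0.1, 0.1, -0.5]
grip_width: 9.7
 t8.03 tcp [565.5  43.8 123.1] yang -95.1 tilt [-0.001  0.    -1.   ] F [ 0.1  0.1 -0.5] Mz [ 0.082  0.152 -0.013] w9.7 q6 1.60
time: 8.37
tool_pos: [565.8, 43.8, 120.6]
tcp_rot: [0.963, 1.571, -2.267]
contact_force: [-0.6, 0.6, -0.9]
grip_width: 9.8
 t8.37 tcp [565.8  43.8 120.6] yang -95.1 tilt [-0. -0. -1.] F [-0.6  0.6 -0.9] Mz [0.064 0.155 0.009] w9.8 q6 1.60
```

```bash
python3 -m handwheel '[[[0.1,0,0,0],[0.1,0,0,0],[0.1,0,0,0],[0,0,0,0]]]'; python3 -m handwheel '[[[0.1,0,0,0],[0.1,0,0,0],[0,0,0,0]]]'; python3 -c "
from h import *
st()"
```

```text
time: 8.7
tool_pos: [565.8, 43.8, 117.5]
tcp_rot: [0.885, 1.571, -2.345]
contact_force: [0.4, 0.8, -1.3]
grip_width: 10.1
time: 8.95
tool_pos: [565.7, 43.8, 115.5]
tcp_rot: [-0.094, 1.571, 2.958]
contact_force: [-0.6, 0.5, -0.5]
grip_width: 9.6
 t8.95 tcp [565.7  43.8 115.5] yang -95.1 tilt [-0.  0. -1.] F [-0.6  0.5 -0.5] Mz [ 0.1    0.249 -0.014] w9.6 q6 1.60
```

```bash
for i in 1 2 3; do python3 -m handwheel '[[[0.05,0,0,0],[0,0,0,0]]]' | egrep 'tool_pos|force'; done;  python3 -c "
from h import *
st()"
```

```text
tool_pos: [565.7, 43.8, 115.1]
contact_force: [-1.4, 0.5, -0.5]
tool_pos: [565.7, 43.8, 114.7]
contact_force: [-0.7, 1.0, -0.4]
tool_pos: [565.8, 43.8, 114.4]
contact_force: [-1.4, 0.2, 2.3]
 t9.45 tcp [565.8  43.8 114.4] yang -95.1 tilt [ 0.  0. -1.] F [-1.4  0.2  2.3] Mz [ 0.122  0.492 -0.005] w10.0 q6 1.60
```

Contact with the core at TCP 114.4 (115 expected). I'll add a touch of pressure, then sweep anticlockwise (negative tool turn).

```bash
python3 -m handwheel '[[[0.03,0,0,0],[0,0,0,0]]]' | egrep 'tool_pos|force';python3 -m handwheel '[[[0.02,0,0,-0.04],[0,0,0,-0.04]]]' | egrep 'tool_pos|force'; python3 -c "
from h import *
st()"
```

```text
tool_pos: [565.8, 43.8, 114.2]
contact_force: [-2.1, -0.2, 3.2]
tool_pos: [565.7, 43.8, 113.6]
contact_force: [-1.3, 0.5, -0.2]
 t9.78 tcp [565.7  43.8 113.6] yang -90.4 tilt [-0. -0. -1.] F [-1.3  0.5 -0.2] Mz [0.038 0.406 0.048] w9.6 q6 1.52
```

```bash
for i in 1 2 3; do python3 -m handwheel '[[[0.04,0,0,0],[0,0,0,0]]]' | egrep 'tool_pos|force'; done; python3 -c "
from h import *
st()"
```

```text
tool_pos: [565.7, 43.8, 113.1]
contact_force: [-2.2, 0.3, 0.1]
tool_pos: [565.7, 43.8, 112.8]
contact_force: [-1.1, 0.6, 0.2]
tool_pos: [565.7, 43.8, 112.4]
contact_force: [-1.7, 1.1, 0.5]
 t10.28 tcp [565.7  43.8 112.4] yang -90.5 tilt [-0.  0. -1.] F [-1.7  1.1  0.5] Mz [0.232 0.44  0.013] w9.6 q6 1.52
```

It is sinking freely, 2 mm below contact with no force. Continuing in small steps.

```bash
python3 -m handwheel '[[[0.05,0,0,-0.03],[0.05,0,0,0],[0,0,0,0]]]' | egrep 'tool_pos|force'; python3 -c "
from h import *
st()"; for i in 1 2; do python3 -m handwheel '[[[0.05,0,0,0],[0.05,0,0,0],[0,0,0,0]]]' | egrep 'tool_pos|force'; done; python3 -c "
from h import *
st()"
```

```text
tool_pos: [565.7, 43.8, 111.4]
contact_force: [-1.0, 0.5, 0.1]
 t10.53 tcp [565.7  43.8 111.4] yang -88.9 tilt [-0. -0. -1.] F [-1.   0.5  0.1] Mz [ 0.127  0.518 -0.023] w10.0 q6 1.49
tool_pos: [565.7, 43.8, 110.4]
contact_force: [-2.1, 0.9, 0.1]
tool_pos: [565.7, 43.8, 109.4]
contact_force: [-2.5, 0.5, -0.1]
 t11.03 tcp [565.7  43.8 109.4] yang -88.8 tilt [-0.  0. -1.] F [-2.5  0.5 -0.1] Mz [0.203 0.61  0.011] w9.9 q6 1.49
```

```bash
python3 -m handwheel '[[[0.05,0,0.03,0],[0.05,0,0.02,0],[0,0,0,0]]]' | egrep 'tool_pos|force'; for i in 1 2 3; do python3 -m handwheel '[[[0.05,0,0,0],[0,0,0,0]]]' | egrep 'tool_pos|force'; done; python3 -c "
from h import *
st()"
```

```text
tool_pos: [565.6, 43.7, 108.5]
contact_force: [-1.8, 0.2, -0.2]
tool_pos: [565.6, 43.7, 108.0]
contact_force: [0.3, 1.6, -0.3]
tool_pos: [565.5, 43.7, 107.5]
contact_force: [-0.9, 1.7, -0.8]
tool_pos: [565.5, 43.7, 107.0]
contact_force: [-0.1, -0.3, -0.2]
 t11.78 tcp [565.5  43.7 107. ] yang -88.8 tilt [ 0. -0. -1.] F [-0.1 -0.3 -0.2] Mz [ 0.072  0.155 -0.068] w9.8 q6 1.49
```

```bash
for i in 1 2 3; do python3 -m handwheel '[[[0.04,0,0,0],[0,0,0,0]]]' | egrep 'tool_pos|force'; done; python3 -c "
from h import *
st()
m,im,d=snap('side','s3.png');cv2.imwrite('pics/s3c.png',cv2.resize(im[150:260,240:360,::-1],None,fx=5,fy=5,interpolation=cv2.INTER_CUBIC))"
```

```text
tool_pos: [565.5, 43.7, 106.9]
contact_force: [-1.3, 0.1, 2.5]
tool_pos: [565.5, 43.7, 106.9]
contact_force: [-1.8, -0.2, 5.9]
tool_pos: [565.5, 43.7, 106.9]
contact_force: [-2.7, 0.2, 8.1]
 t12.28 tcp [565.5  43.7 106.9] yang -88.8 tilt [ 0.001 -0.    -1.   ] F [-2.7  0.2  8.1] Mz [ 0.028  0.692 -0.032] w9.8 q6 1.49
```

View pics/s3c.png

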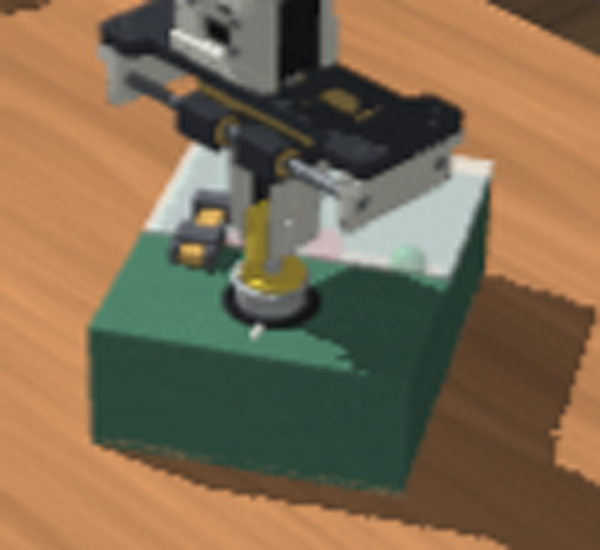

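The collar sits on the lock's rim, and the hard stop at 106.9 matches fully home. Easing the pressure, then turning anticlockwise.

```bash
python3 -m handwheel '[[[-0.06,0,0.03,0],[0,0,0,-0.04],[0,0,0,-0.04],[0,0,0,-0.04],[0,0,0,-0.04],[0,0,0,0]]]' >/dev/null; python3 -c "
from h import *
st()";  python3 -m handwheel '[[[0,0,0,-0.04],[0,0,0,-0.04],[0,0,0,-0.04],[0,0,0,-0.04],[0,0,0,0]]]' >/dev/null; python3 -c "
from h import *
st()"
```

```text
t12.83 tcp [565.5  43.9 106.9] yang -79.6 tilt [ 0.001  0.    -1.   ] F [-0.2  1.1  4.1] Mz [0.192 0.216 0.049] w9.9 q6 1.33
 t13.25 tcp [565.3  44.1 106.9] yang -70.5 tilt [ 0.001  0.001 -1.   ] F [0.2 2.4 4.7] Mz [ 0.451  0.258 -0.022] w10.0 q6 1.17
```

```bash
python3 -m handwheel '[[[-0.02,-0.03,0,-0.04],[0,0,0,-0.04],[0,0,0,-0.04],[0,0,0,-0.04],[0,0,0,0]]]' >/dev/null; python3 -c "
from h import *
st()";  python3 -m handwheel '[[[0,0,0,-0.04],[0,0,0,-0.04],[0,0,0,-0.04],[0,0,0,-0.04],[0,0,0,0]]]' >/dev/null; python3 -c "
from h import *
st()
m,im,d=snap('wrist','w7.png')"
```

```text
t13.67 tcp [565.2  44.3 106.9] yang -61.3 tilt [ 0.001  0.    -1.   ] F [0.4 1.8 4.3] Mz [ 0.41   0.104 -0.018] w9.9 q6 1.01
 t14.08 tcp [565.2  44.3 106.9] yang -52.2 tilt [ 0.001  0.    -1.   ] F [-0.   2.8  4.4] Mz [ 0.544  0.118 -0.026] w10.4 q6 0.85
```

View pics/w7.png

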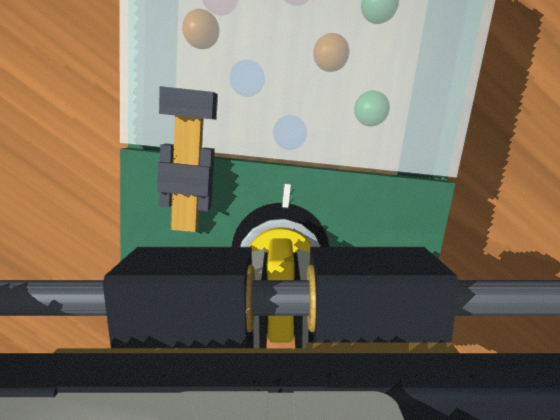

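The wrist view shows the bolt's tail at (185,231), out past its guide, so it is being drawn. Continuing in smaller steps and watching the moment.

```bash
python3 -m handwheel '[[[0,0,0,-0.04],[0,0,0,-0.03],[0,0,0,0]]]' >/dev/null; python3 -c "
from h import *
st()";  python3 -m handwheel '[[[0,0,0,-0.03],[0,0,0,0]]]' >/dev/null; python3 -c "
from h import *
st()
m,im,d=snap('wrist','w8.png')
P=cloud(m,d);print(P[110:240:4,187].round(0).tolist())"
```

```text
t14.38 tcp [565.1  44.3 106.9] yang -48.2 tilt [ 0.001  0.    -1.   ] F [0.6 3.1 5.1] Mz [ 0.568  0.118 -0.036] w9.8 q6 0.78
 t14.55 tcp [565.1  44.4 106.9] yang -46.5 tilt [ 0.001  0.    -1.   ] F [-0.1  2.7  4.9] Mz [ 0.56   0.114 -0.073] w9.7 q6 0.75
[[586.0, 127.0, 75.0], [584.0, 126.0, 74.0], [583.0, 125.0, 74.0], [583.0, 122.0, 83.0], [582.0, 120.0, 84.0], [580.0, 119.0, 83.0], [579.0, 118.0, 84.0], [577.0, 117.0, 83.0], [576.0, 116.0, 84.0], [574.0, 115.0, 82.0], [573.0, 113.0, 83.0], [572.0, 112.0, 87.0], [571.0, 110.0, 88.0], [570.0, 109.0, 88.0], [568.0, 108.0, 88.0], [567.0, 107.0, 88.0], [566.0, 106.0, 88.0], [564.0, 104.0, 89.0], [562.0, 103.0, 87.0], [560.0, 102.0, 84.0], [558.0, 101.0, 84.0], [557.0, 100.0, 84.0], [555.0, 98.0, 83.0], [553.0, 97.0, 83.0], [552.0, 96.0, 83.0], [551.0, 94.0, 84.0], [549.0, 93.0, 83.0], [548.0, 92.0, 85.0], [546.0, 90.0, 84.0], [544.0, 89.0, 84.0], [539.0, 88.0, 75.0], [538.0, 86.0, 75.0], [535.0, 85.0, 73.0]]
```

View pics/w8.png

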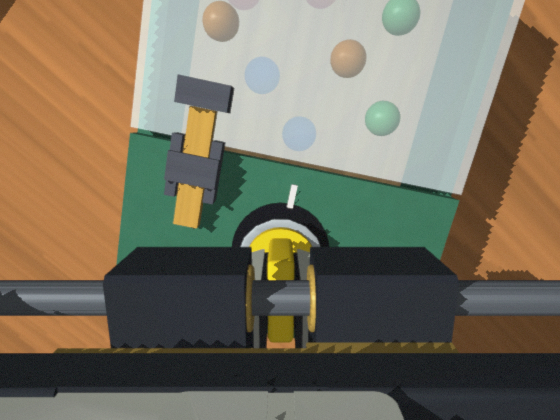

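```bash
for i in 1 2 3; do python3 -m handwheel '[[[0,0,0,-0.03],[0,0,0,0]]]' >/dev/null; python3 -c "
from h import *
o,R,a=st()
"; done; python3 -c "
from h import *
m,im,d=snap('wrist','w9.png')"
```

```text
t14.77 tcp [565.1  44.3 106.9] yang -44.8 tilt [ 0.001  0.    -1.   ] F [0.4 2.8 5.1] Mz [ 0.599  0.123 -0.031] w9.8 q6 0.72
 t14.93 tcp [565.1  44.4 106.9] yang -43.1 tilt [ 0.001  0.001 -1.   ] F [0.  4.2 4.6] Mz [ 0.604  0.128 -0.08 ] w9.6 q6 0.69
 t15.10 tcp [565.1  44.4 106.9] yang -41.3 tilt [ 0.001  0.001 -1.   ] F [0.2 3.8 5.4] Mz [ 0.635  0.129 -0.056] w9.8 q6 0.66
```

View pics/w9.png

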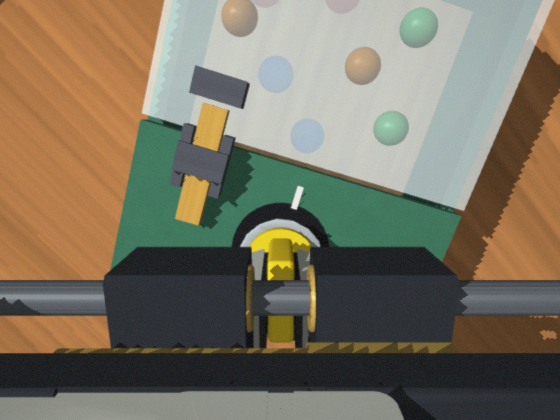

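The bolt's front tip is now clear of the keeper. I'll measure its travel against the first picture.

```bash
cat >> h.py <<'E'
def tail(fn,m,box,ang=31.4,z=83):
    im=cv2.imread(fn);hsv=cv2.cvtColor(im,cv2.COLOR_BGR2HSV)
    mk=((hsv[...,0]>12)&(hsv[...,0]<28)&(hsv[...,1]>170)&(hsv[...,2]>110))
    r0,r1,c0,c1=box;v,u=np.nonzero(mk[r0:r1,c0:c1])
    p=np.array([atz(m,a+c0,b+r0,z) for a,b in zip(u,v)])[:,:2]
    ax=np.array([np.cos(np.radians(ang)),np.sin(np.radians(ang))]);bx=(p-[564.5,43.9])@ax;by=(p-[564.5,43.9])@[-ax[1],ax[0]]
    ok=abs(by-50)<9;bx=bx[ok];print(fn,len(bx),'bx',np.percentile(bx,[1,3,97,99]).round(1),'by',by[ok].mean().round(1))
E
python3 - <<'E'
from h import *
m=dict(bot.camera_model('wrist'));tail('pics/w9.png',m,(90,240,150,240))
m['position']=np.array([525.445,66.572,384.926]);m['rotation']=np.array([2.8923,-0.0005,0.0007])
tail('pics/w0.png' if 0 else 'pics/wrist0.png',m,(20,110,300,400))
E
```

```text
Traceback (most recent call last):
  File "h.py", line 28, in tail
    p=np.array([atz(m,a+c0,b+r0,z) for a,b in zip(u,v)])[:,:2]
      ~~~~~~~~~~~~~~~~~~~~~~~~~~~~~~~~~~~~~~~~~~~~~~~~~~^^^^^^
IndexError: too many indices for array: array is 1-dimensional, but 2 were indexed
```

```bash
python3 - <<'E'
from h import *
im=cv2.imread('pics/w9.png');hsv=cv2.cvtColor(im,cv2.COLOR_BGR2HSV);print(hsv[205,192],hsv[125,210],hsv[150,205])
im0=cv2.imread('pics/wrist0.png');hsv=cv2.cvtColor(im0,cv2.COLOR_BGR2HSV);print(hsv[75,323],hsv[52,360])
E
sed -i 's/>12)&(hsv\[...,0\]<28)&(hsv\[...,1\]>170)&(hsv\[...,2\]>110)/>10)\&(hsv[...,0]<30)\&(hsv[...,1]>140)\&(hsv[...,2]>110)/' h.py
python3 - <<'E'
from h import *
m=dict(bot.camera_model('wrist'));print(m['position'])
try: tail('pics/w9.png',m,(90,240,150,240))
except Exception as e: print(e)
m['position']=np.array([525.445,66.572,384.926]);m['rotation']=np.array([2.8923,-0.0005,0.0007])
tail('pics/wrist0.png',m,(20,110,300,400))
E
```

```text
[ 20 161 207] [ 20 161 211] [117  24  97]
[ 20 156 191] [ 19 163 183]
[609.02828725  94.37613699 265.13326347]
pics/w9.png 2207 bx [ 4.5  5.5 60.5 61.3] by 50.6
pics/wrist0.png 609 bx [19.5 20.1 62.6 63.5] by 50.8
```

Drawn about 15 mm, so about 0.2 rad remain.

```bash
for i in 1 2 3 4; do python3 -m handwheel '[[[0,0,0,-0.035],[0,0,0,0]]]' >/dev/null; python3 -c "
from h import *
o,R,a=st()
"; done; python3 -c "
from h import *
m,im,d=snap('wrist','w10.png')
tail('pics/w10.png',m,(70,245,150,260))"
```

```text
t15.32 tcp [565.1  44.4 106.9] yang -39.3 tilt [ 0.001  0.001 -1.   ] F [-0.8  3.   5.1] Mz [ 0.631  0.153 -0.03 ] w9.4 q6 0.63
 t15.48 tcp [565.   44.4 106.9] yang -37.3 tilt [ 0.001  0.001 -1.   ] F [-0.2  3.8  4.9] Mz [ 0.683  0.12  -0.042] w10.0 q6 0.59
 t15.65 tcp [565.   44.4 106.9] yang -35.3 tilt [ 0.001  0.001 -1.   ] F [-0.   2.5  4.9] Mz [ 0.661  0.178 -0.016] w10.0 q6 0.56
 t15.82 tcp [565.   44.4 106.9] yang -33.3 tilt [ 0.     0.001 -1.   ] F [-0.5  2.8  5.7] Mz [ 0.641  0.166 -0.059] w9.4 q6 0.52
pics/w10.png 2209 bx [ 0.9  1.9 57.  57.8] by 50.6
```

About 18.5 mm now. A little more, towards 19.5, without reaching the stop hard.

```bash
for i in 1 2 3; do python3 -m handwheel '[[[0,0,0,-0.02],[0,0,0,0],[0,0,0,0]]]' >/dev/null; python3 -c "
from h import *
o,R,a=st()
"; done; python3 -c "
from h import *
m,im,d=snap('wrist','w11.png')
tail('pics/w11.png',m,(60,245,150,280))"
```

```text
t16.12 tcp [565.   44.5 106.9] yang -32.3 tilt [ 0.     0.001 -1.   ] F [-0.5  3.5  5.6] Mz [ 0.661  0.217 -0.039] w9.5 q6 0.51
 t16.37 tcp [565.   44.5 106.9] yang -31.1 tilt [ 0.     0.001 -1.   ] F [-1.4  3.2  5.2] Mz [ 0.698  0.15  -0.075] w9.6 q6 0.49
 t16.62 tcp [565.   44.5 106.9] yang -30.0 tilt [ 0.     0.001 -1.   ] F [-0.4  3.4  6.7] Mz [ 0.669  0.213 -0.085] w9.6 q6 0.47
pics/w11.png 2204 bx [-0.2  0.7 55.8 56.6] by 50.5
```

View pics/w11.png

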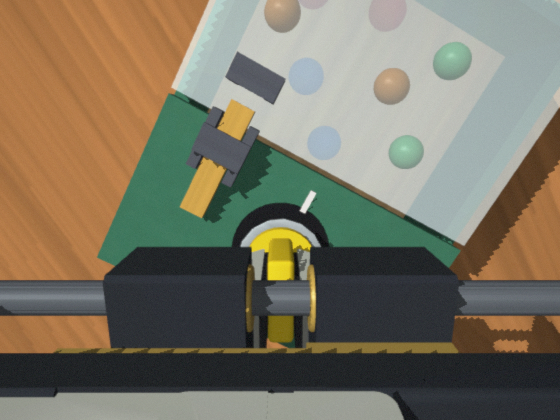

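```bash
for i in 1 2; do python3 -m handwheel '[[[0,0,0,-0.02],[0,0,0,0],[0,0,0,0]]]' >/dev/null; python3 -c "
from h import *
o,R,a=st()
m,im,d=snap('wrist','w12.png')
tail('pics/w12.png',m,(60,245,150,280))"; done
```

```text
t16.92 tcp [565.   44.5 106.9] yang -28.8 tilt [ 0.     0.001 -1.   ] F [-0.6  3.3  5.9] Mz [ 0.68   0.194 -0.212] w9.8 q6 0.45
pics/w12.png 2214 bx [-0.2  0.8 55.8 56.6] by 50.5
 t17.22 tcp [564.9  44.5 106.9] yang -27.7 tilt [ 0.     0.001 -1.   ] F [-0.5  4.2  5.5] Mz [ 0.663  0.2   -0.26 ] w10.1 q6 0.43
pics/w12.png 2210 bx [-0.2  0.7 55.7 56.5] by 50.5
```

The stop is reached: the moment rose to 0.26 N m and the bolt no longer moves. Backing off the torque, releasing and lifting.

```bash
python3 -m handwheel '[[[0,0,0,0.02],[0,0,0,0.02],[0,0,0,0],[0,0,0,0]]]' >/dev/null; python3 -c "
from h import *
st()"; python3 -m handwheel '[[[0,0,0,0],[0,0,0,0],[0,0,0,0],[0,0,0,0],[0,0,0,0],[0,0,0,0],[0,0,0,0]]]' 0.4 ; python3 -m handwheel '[[[-0.5,0,0,0],[-1,0,0,0],[-2,0,0,0],[-3,0,0,0],[-3,0,0,0],[-1,0,0,0],[0,0,0,0]]]'; python3 -c "
from h import *
st()
m,im,d=snap('wrist','w13.png')
tail('pics/w13.png',m,(60,300,150,400))
m,im,d=snap('side','s4.png');cv2.imwrite('pics/s4c.png',cv2.resize(im[150:260,240:360,::-1],None,fx=5,fy=5,interpolation=cv2.INTER_CUBIC))"
```

```text
t17.60 tcp [565.   44.5 106.9] yang -30.0 tilt [ 0.     0.001 -1.   ] F [-0.6  4.6  5.8] Mz [ 0.698  0.194 -0.134] w9.9 q6 0.47
time: 18.18
tool_pos: [564.9, 44.0, 106.5]
tcp_rot: [-0.49, 1.571, -2.581]
contact_force: [-0.6, -0.2, -0.6]
grip_width: 36.8
time: 18.77
tool_pos: [566.6, 44.0, 215.7]
tcp_rot: [2.033, 1.563, -0.057]
contact_force: [0.4, -0.2, 0.8]
grip_width: 36.7
 t18.77 tcp [566.6  44.  215.7] yang -29.8 tilt [ 0.008 -0.    -1.   ] F [ 0.4 -0.2  0.8] Mz [ 0.026  0.03  -0.006] w36.7 q6 0.46
pics/w13.png 1259 bx [-64.  -61.7  54.9  56.1] by 50.5
```

View pics/w13.png

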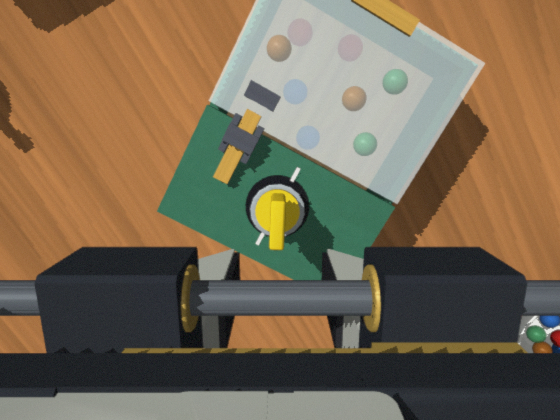

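View pics/s4c.png

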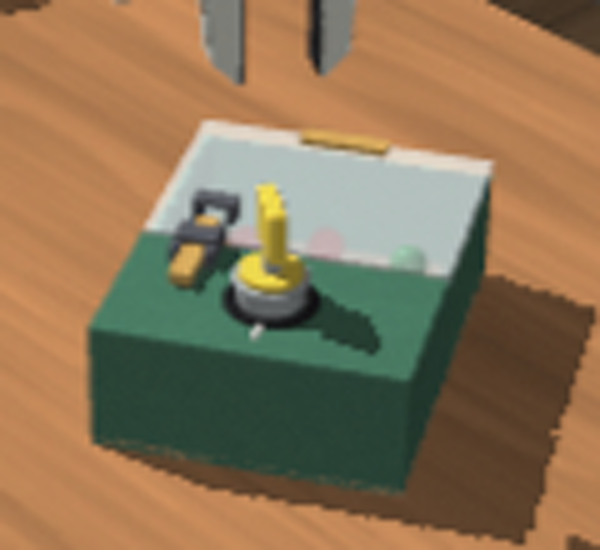

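The key stands upright with its collar on the rim, and the bolt is clear of the keeper. One last check of the key's height, then I hand in.

```bash
python3 - <<'E'
from h import *
W=bot.camera_model('wrist');P=cloud(W,np.load('pics/wrist_d.npy'))
q=P[170:255,240:310].reshape(-1,3)
t=q[(q[:,2]>125)&(q[:,2]<150)];print(len(t),np.median(t[:,2]),t.mean(0));c=q[(q[:,2]>91.5)&(q[:,2]<100)];print(len(c),np.median(c[:,2]),c.mean(0))
st()
bot.close_job()
E
```

```text
766 132.74300301353247 [563.51700157  46.1830001  132.60155623]
221 91.801730603929 [561.8341857   46.73201491  91.89392714]
 t18.87 tcp [564.6  44.1 211.4] yang -29.8 tilt [-0. -0. -1.] F [ 1.  -0.6 -0.6] Mz [-0.03   0.092  0.05 ] w37.1 q6 0.46
the job is handed in; nothing more can be done
```

I took the yellow key from the wooden stand and put it in the lock on the green box. It dropped in at about 32° clockwise of the white marks and went fully home. I then turned it anticlockwise until the bolt reached its stop, released it and handed the job in at about 19 s. No verdict is reported.

- **Key home:** the hard stop came at TCP 106.9 mm, where 107 was expected. The forces I read along the way stayed under 10 N.
- **Bolt:** measured about 19.6 mm drawn. At the stop the turning moment rose to about 0.26 N m and the bolt moved no further. I then backed off by 0.04 rad before letting go.
- **After release:** the pictures show the key upright with its collar on the rim, the bolt clear of its keeper, and the gripper above the key, touching nothing.

**Checks that disagreed:**
- **Final height:** the last depth reading put the bow top at about 133 mm against an expected 137. I think this is error from the arm's pose having shifted about 4 mm between picture and calculation. A low reading does not suggest the key has risen.
- **Position while picking up:** two wrist-camera views of the key differed by 3.7 mm. I corrected this by centring on the fingers before gripping.

I saw no sign of contact with the other toys, though I did not measure their positions again at the end.

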